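# Slide the flat lid over the shelf edge and cover the parts box

## Robot

A 7-joint arm with a two-finger parallel gripper is mounted at the origin on the work surface. World frame = base frame: x ahead of the robot, y to its left, z up, the work surface at z = 0. Lengths are in m, angles in rad, forces in N, time in s.
With the tool pointing down it reaches from about 0.4 to 0.875 m from the base axis. Payload 19.3 kg.
Tool frame: the origin (TCP) lies on the centre line of the jaws, within the pads' length; the fingertips stand 14 mm ahead of it and the grasp point (between the pads) lies 5 mm behind it; y points along the fingers, x is the direction in which the jaws open and shut, and the axes are right-handed (so a half turn about y gives the same grasp; the last joint's range is limited). The gripper opens to 85 mm and grips with 20 to 120 N. Pads are 22 mm wide; open, the fingers measure 114 mm over their backs; the gripper's body (76 mm by 85 mm) begins 54 mm behind the grasp point. The pads swing forward as they close: fully open they stand 13 mm farther back than shut.
Start: joints at [-1.231, 0.521, -0.036, 1.599, 0.021, 1.021, -0.113], TCP at [0.249, 0.573, 0.245] pointing down, gripper open.
Joint ranges: [-2.91, 2.91], [-0.3, 2.13], [-1.5, 1.42], [0.17, 2.43], [-1.26, 4.41], [0.16, 1.93], [-2.52, 2.52]. Speed limits (rad/s): [1.89, 1.89, 2.39, 2.39, 3.01, 3.01, 3.01].

## Interface

Orientations are given as [roll, pitch, yaw] about the fixed x, y, z axes, in that order (R = Rz(yaw) Ry(pitch) Rx(roll)).
In Python, from workcell import monitor, grab_frame, workorder gives the robot as it stands.
- The arm moves only by the tool drive_tool, never from a script. Its argument "steps" is one flat list of numbers, 5 for each row, row after row: the finger opening in mm, from 0 to 85.4, then the shift along the world's x, y, z in mm, then the turn about the world's z in degrees. In form: [fingers, tx, ty, tz, twist, fingers, tx, ty, tz, twist, ...]. A call has exactly 5 rows; each row shifts and turns the commanded pose from where the row before left it; what a row does not reach is not made up. A row lasts 1/12 s, in which the tool goes at most 41.7 mm and 7.16 degrees, less where a joint would pass 70% of its speed; a pose out of reach is approached as far as the arm can. A call is refused whole if a number of a shift passes 41.7 or a number of a turn 7.16, either way. A call with a gripper value outside its range is refused whole. The fingers move at their own pace and stop on an object; "grip_force" is the grip in N (left out, the last holds). Time passes only in rows, so rows that do not move let the fingers close, or fill a call up. It gives the time, the measured TCP pose, the force and the opening at its end, in the units of the state.
- monitor.observe(): the state, without advancing time (a new reading comes with each control period).
- grab_frame(name): name is "side" or "top"; returns a dict with "frame" (384x512x3 uint8, red, green, blue), "vertical_fov" (degrees; the focal length in pixels is half the picture's height over the tangent of half this angle, whatever the lens; pixels are square), "cx", "cy" (the principal point, pixels), "xyz" and "orientation" of the camera in the world. Camera axes: x right, y down, z forward; pixel columns grow to the right and rows downward; lengths in m; the calibration is good to about 2 mm. A picture is of the moment at which its call begins. There is no depth.
- workorder.job_done(): hands the job in, once; it reports no verdict.
The state is a dict: "clock": time; "qpos": joint angles; "qd": joint speeds; "joint_efforts": joint torques, N m; "position": TCP position; "tool_rot": TCP orientation; "force": force on the tool from outside, world axes, zero at the start; "moment": the same for the moment, N m; "grip_width": finger opening in m.
Only numpy, scipy, OpenCV 4.12 (cv2) and the standard library are available. Lean on these libraries where they do the work, as an engineer would, in place of code of your own. Each camera call takes 0.05 s, during which the arm holds its last target. There are 200 camera calls.

## Task

A thin sheet-metal lid lies flat on the low shelf and cannot be picked up there: slide it out of its lane until its end sticks out well past the open edge (without falling off), take it by that end, and lay it on the open parts box so that it lies flat on the rim, square to the box, with the whole opening covered. Leave the lid there, and do not knock over or shift the other goods.

Things in the scene. Friction and masses are not known exactly. Their poses are not given: they have to be found in the camera images.
- lid: loose flat rectangular lid of dark sheet metal, 56 mm (own x) by 140 mm (own y), 3 mm thick, about 70 g. Origin: centre of its underside; z up. It starts flat on the shelf board inside the lane between the rails, its long side along them, its near (-y) end 15 to 45 mm inside the open edge; it slides when its rear (+y) end is pushed
- lane: two fixed grey guide rails on the shelf board, each 9 mm wide, 16 mm high and 250 mm long, 62 mm apart inside, so there is no room for fingers beside the lid. They run from the board's open edge inwards along own +y; both ends of the lane are open. Origin: at the middle of the lane's mouth, on the board's open edge, at the height of the board's top. Past the edge (own y below 0) there is free space above and below
- deck: fixed low shelf tier to the robot's left: a white board 400 mm (own x) by 340 mm (own y), 25 mm thick, top 80 to 100 mm above the table (differs each time), on four grey posts at its corners. Origin: under the board's centre, 100 mm below its top. Its -y edge, 170 mm from the origin and facing the robot's right, is the open edge
- box: the open parts box: fixed grey plastic, outside 46 mm (own x) by 124 mm (own y), 60 mm high, walls 5 mm, open top, small steel spacers inside below the rim. Origin: centre of its underside, on the table. The lid belongs on top of its rim (60 mm above the table), long sides along the box's, centred; it then stands out 5 mm at each side and 8 mm at each end
- closed_box: an identical fixed box already covered by its own identical lid (underside at 60 mm, top at 63 mm); it stands beside the open box, and either may be the nearer to the robot. Origin: centre of its underside
- carton_low: bystander: low cardboard carton, 110 x 70 x 45 mm high, on the shelf board behind the lid; origin: centre of its underside
- carton_cube: bystander: carton, 70 x 70 x 60 mm high, near a rear corner of the shelf board (the corner farther from the robot); origin: centre of its underside
- bottle: bystander: closed white bottle, 58 mm diameter, 130 mm high, standing at the other rear corner of the shelf board; origin: centre of its underside
- carton_flat: bystander: flat carton, 70 x 100 x 30 mm high, on the shelf board beside the lid, on the side farther from the robot; origin: centre of its underside
- carton_bench: bystander: carton, 100 x 100 x 70 mm high, on the table to the robot's right; origin: centre of its underside
- storage_box: bystander: clear storage box with a blue top, 156 x 116 x 60 mm high, on the table to the robot's right; origin: centre of its underside
- tape_roll: bystander: brown tape roll, an open ring lying flat, 90 mm diameter, 50 mm high, on the table to the robot's right; origin: centre of its underside
Mind the look-alikes: they are no part of the job. Leave any red look-alike of the box alone. Leave any purple look-alike of the lid alone.

How it is judged:
By the outcome, as a careful person would: the job done as asked, in the order asked, and still so for the second after the job is handed in, with the robot touching nothing.
It also fails if it takes over 64 s, if anything falls off the work surface, if the arm or the gripper's body presses on something with over 40 N, if the wrist force passes 120 N, or if a joint passes its speed limit or range.

## Working session

There is one attempt and no reset: what is moved stays moved. The work goes in short steps, Python scripts to look and compute and a tool call to move; the robot and the scene stay as the last step left them, time stands still between calls to the robot, and variables do not carry over. Pictures are saved under pics/ and viewed, about 8 in all and at most 12, crops included, and the job is handed in when it is done.

Besides the shell and the picture viewer there is one more tool, called as name(argument=value, ...), one argument or row to a line, values as JSON. drive_tool: Moves the arm, as the interface text tells. Its arguments: {"type":"object","properties":{"steps":{"type":"array"},"grip_force":{"type":"number"}},"required":["steps"]}

```bash
ls; mkdir -p pics; python3 - <<'E'
from workcell import monitor, grab_frame
import cv2
print(monitor.observe())
for n in ("side","top"):
    f=grab_frame(n); cv2.imwrite(f"pics/{n}0.png",f["frame"][:,:,::-1]); print({k:v for k,v in f.items() if k!="frame"})
E
```

```text
pics
{'clock': 0.0, 'qpos': array([-1.23115403,  0.52203353, -0.03629477,  1.59999697,  0.0212013 ,
        1.02110085, -0.11282542]), 'qd': array([ 0.00085215,  0.00248757,  0.00133765, -0.0009407 ,  0.00097095,
       -0.00106613, -0.00028782]), 'joint_efforts': array([ 9.47371154e-04, -9.27105546e+01,  1.98056057e+00, -3.69915068e+01,
        1.78588094e-02,  8.34755745e-03,  2.63711075e-05]), 'position': array([0.24896342, 0.57292443, 0.24471788]), 'tool_rot': array([-1.57089604e+00,  1.14949033e-03,  1.16089076e+00]), 'force': array([0.88521455, 0.23752233, 0.50092691]), 'moment': array([0.03844848, 0.00140733, 0.00047555]), 'grip_width': 0.08532756553003007}
{'vertical_fov': 53.542867005952765, 'cx': 253.9914760341469, 'cy': 188.87053021204142, 'xyz': array([-0.0895345 , -0.58633386,  1.02765523]), 'orientation': array([-2.39940393,  0.00747469, -0.75019612])}
{'vertical_fov': 56.625841493581405, 'cx': 253.96037295443486, 'cy': 192.9379550695258, 'xyz': array([0.42339616, 0.04094873, 1.11995837]), 'orientation': array([-3.06940074, -0.02362832, -1.5540328 ])}
```

View pics/top0.png

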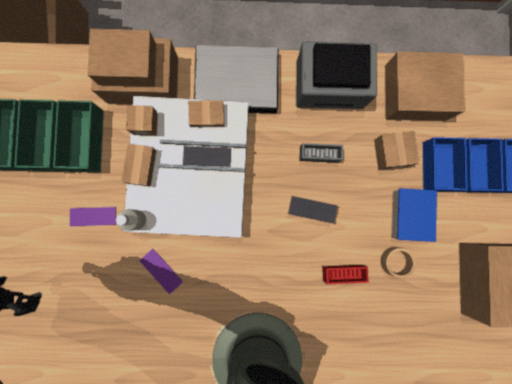

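View pics/side0.png

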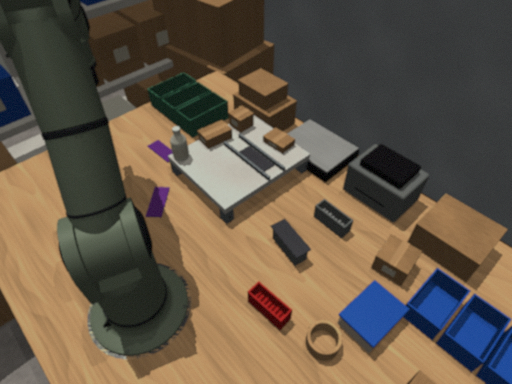

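The top view (image up = +x, right = −y) shows the deck at about cols 127-248, rows 97-237. The lid is the dark patch near (207,157), the open grey box is at (322,153), and the closed box is at (313,209). The purple and red look-alikes are well apart from these, and the side view agrees.

```bash
cat > h.py <<'E'
import numpy as np, cv2
from scipy.spatial.transform import Rotation as R
from workcell import monitor, grab_frame, workorder
def cam(n):
    f=grab_frame(n); H=f["frame"].shape[0]
    f["K"]=H/2/np.tan(np.radians(f["vertical_fov"])/2); f["R"]=R.from_euler("xyz",f["orientation"]).as_matrix(); return f
def ray(f,p,z):
    p=np.atleast_2d(np.asarray(p,float)); d=np.c_[(p[:,0]-f["cx"])/f["K"],(p[:,1]-f["cy"])/f["K"],np.ones(len(p))]@f["R"].T
    return f["xyz"]+d*((z-f["xyz"][2])/d[:,2])[:,None]
def proj(f,X):
    c=(np.atleast_2d(X)-f["xyz"])@f["R"]; return np.c_[c[:,0]/c[:,2]*f["K"]+f["cx"],c[:,1]/c[:,2]*f["K"]+f["cy"]]
def rect(f,m,z):
    """contour cast on plane z -> minAreaRect in mm: centre, sizes, angle of long side (deg, mod 180)"""
    c=max(cv2.findContours(m.astype(np.uint8),cv2.RETR_EXTERNAL,cv2.CHAIN_APPROX_NONE)[0],key=cv2.contourArea)[:,0]
    w=(ray(f,c,z)[:,:2]*1000).astype(np.float32); b=cv2.boxPoints(cv2.minAreaRect(w)); e=b[1]-b[0],b[2]-b[1]
    l=max(e,key=np.linalg.norm); return b.mean(0),sorted(map(float,map(np.linalg.norm,e))),np.degrees(np.arctan2(l[1],l[0]))%180,b
E
python3 - <<'E'
from h import *
f=cam("top"); im=f["frame"][:,:,::-1]
c=np.vstack([cv2.resize(im[90:240,115:255],None,fx=4,fy=4,interpolation=cv2.INTER_CUBIC)])
cv2.imwrite("pics/c1.png",c)
b=cv2.resize(im[130:230,275:355],None,fx=6,fy=6,interpolation=cv2.INTER_CUBIC); cv2.imwrite("pics/c2.png",b)
a=f["frame"].astype(int); mx=a.max(2); sat=mx-a.min(2)
white=((mx>175)&(sat<40)); white[:90]=0;white[245:]=0;white[:,:115]=0;white[:,255:]=0
for z in (.08,.09,.1): print("deck",z,rect(f,cv2.morphologyEx(white.astype(np.uint8),cv2.MORPH_CLOSE,np.ones((25,25))),z))
for p in [(157,207),(157,190),(209,313),(145,322),(153,322),(147,207),(145,207),(143,207),(168,207),(200,200)]: print(p,a[p])
d=(mx<75)
for nm,(r0,r1,c0,c1),z in (("lid",(140,175,178,240),.093),("closed",(190,228,280,345),.063)):
    m=np.zeros_like(d); m[r0:r1,c0:c1]=d[r0:r1,c0:c1]; print(nm,rect(f,m,z))
E
```

```text
deck 0.08 (array([576.6438 , 227.69872], dtype=float32), [362.76678466796875, 402.2352294921875], np.float32(178.05779), array([[369.49432 ,  53.235718],
       [771.4985  ,  39.603302],
       [783.7933  , 402.1617  ],
       [381.78912 , 415.79413 ]], dtype=float32))
deck 0.09 (array([575.17017, 225.90298], dtype=float32), [359.2785339355469, 398.367431640625], np.float32(178.05779), array([[370.0126  ,  53.117584],
       [768.1512  ,  39.61624 ],
       [780.32776 , 398.6884  ],
       [382.18915 , 412.18973 ]], dtype=float32))
deck 0.1 (array([573.69653, 224.10725], dtype=float32), [355.79034423828125, 394.49957275390625], np.float32(178.05777), array([[370.53088 ,  52.999435],
       [764.80383 ,  39.629166],
       [776.8622  , 395.2151  ],
       [382.58923 , 408.58533 ]], dtype=float32))
(157, 207) [76 71 76]
(157, 190) [75 71 76]
(209, 313) [72 69 71]
(145, 322) [91 89 84]
(153, 322) [151 146 141]
(147, 207) [103  99 100]
(145, 207) [87 86 88]
(143, 207) [129 131 132]
(168, 207) [135 136 137]
(200, 200) [210 211 211]
lid (array([605.9967 , 146.20279], dtype=float32), [39.5567741394043, 107.86160278320312], np.float32(88.32725), array([[584.65247 ,  92.8723  ],
       [624.1924  ,  91.717636],
       [627.34094 , 199.53328 ],
       [587.801   , 200.68794 ]], dtype=float32))
closed (array([ 454.15375, -158.41055], dtype=float32), [47.7633171081543, 132.0749969482422], np.float32(79.122505), array([[ 418.23926, -218.75485],
       [ 465.1444 , -227.76825],
       [ 490.06824,  -98.06625],
       [ 443.1631 ,  -89.05286]], dtype=float32))
```

View pics/c1.png

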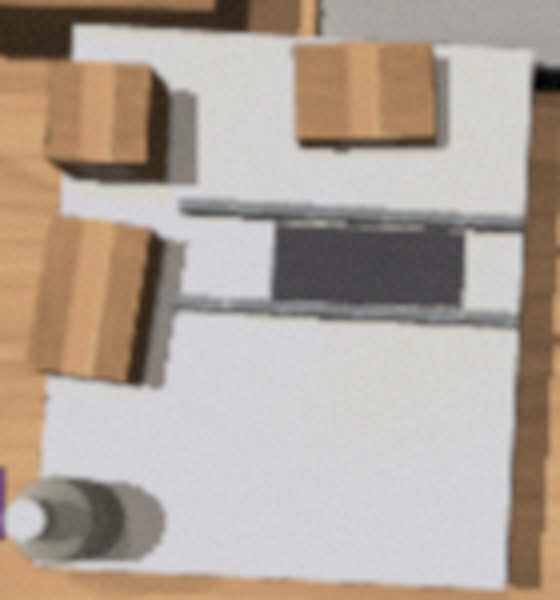

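View pics/c2.png

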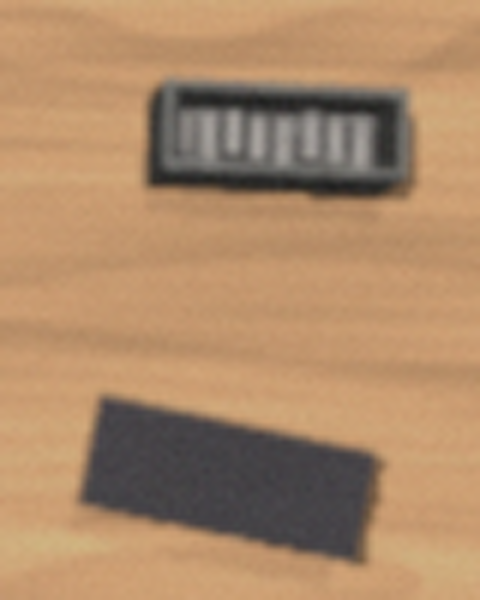

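```bash
cat >> h.py <<'E'
def quad(f,box,lo,hi,satmax=40,U=6):
    """4 corners (px) of the largest blob with lo<max-channel<hi inside box (r0,r1,c0,c1), subpixel by upsampling"""
    r0,r1,c0,c1=box; a=cv2.resize(f["frame"][r0:r1,c0:c1],None,fx=U,fy=U,interpolation=cv2.INTER_CUBIC).astype(int)
    mx=a.max(2); m=((mx>lo)&(mx<hi)&(mx-a.min(2)<satmax)).astype(np.uint8)
    m=cv2.morphologyEx(cv2.morphologyEx(m,cv2.MORPH_OPEN,np.ones((9,9))),cv2.MORPH_CLOSE,np.ones((9,9)))
    c=max(cv2.findContours(m,cv2.RETR_EXTERNAL,cv2.CHAIN_APPROX_NONE)[0],key=cv2.contourArea)
    h=cv2.convexHull(c); q=h
    for e in np.arange(2,60,1.):
        q=cv2.approxPolyDP(h,e,True)
        if len(q)<=4: break
    pts=c[:,0].astype(float); q=q[:,0].astype(float); L=[]   # refine: fit line to the contour points along each side
    for i in range(len(q)):
        p,s=q[i],q[(i+1)%len(q)]-q[i]; n=np.linalg.norm(s); t=(pts-p)@s/n/n; d=np.abs(np.cross(s/n,pts-p))
        L.append(cv2.fitLine(pts[(t>.12)&(t<.88)&(d<10)].astype(np.float32),cv2.DIST_HUBER,0,.01,.01).ravel())
    out=[]
    for i in range(len(L)):
        A,B=L[i-1],L[i]; k=np.linalg.solve(np.c_[A[:2],-B[:2]],B[2:]-A[2:]); out.append(A[2:]+k[0]*A[:2])
    return (np.array(out)+.5)/U-.5+[c0,r0]
def tri(f,p,g,q):
    o=[];
    for x,F in ((p,f),(q,g)):
        d=(ray(F,x,0)-F["xyz"])[0]; o.append(np.eye(3)-np.outer(d,d)/(d@d))
    X=np.linalg.solve(o[0]+o[1],o[0]@f["xyz"]+o[1]@g["xyz"]); return X
def desc(w):
    w=np.asarray(w)[:,:2]*1000; e=np.roll(w,-1,0)-w; n=np.linalg.norm(e,axis=1)
    return "c",w.mean(0).round(1),"sides",n.round(1),"ang",(np.degrees(np.arctan2(e[:,1],e[:,0]))%180).round(2)
E
python3 - <<'E' 2>/dev/null
from h import *
f=cam("top"); g=cam("side")
ql=quad(f,(138,178,176,245),0,105); qc=quad(f,(185,235,275,350),0,115)
print("closed top",desc(ray(f,qc,.063)))
for z in (.083,.093,.103): print("lid top",z,desc(ray(f,ql,z)))
D=[(133.0,96.0),(247.2,102.0),(240.5,237.2),(124.8,230.7)]
for z in (.08,.09,.1): print("deck",z,desc(ray(f,D,z)),(ray(f,D,z)[:,:2]*1000).round(0).tolist())
gl=quad(g,(140,180,230,290),0,105)
print(ql.round(1).tolist(),gl.round(1).tolist())
w=ray(f,ql,.093)
for i in range(4):
    j=np.argmin(np.linalg.norm(gl-proj(g,w[i]),axis=1)); X=tri(f,ql[i],g,gl[j]); print(X.round(4), (proj(g,X)[0]-gl[j]).round(2))
gi=g["frame"][:,:,::-1]
cv2.imwrite("pics/s1.png",np.vstack([cv2.resize(gi[110:220,160:310],(600,440),interpolation=3)]))
np.save("ql.npy",ql)
E
```

```text
closed top ('c', array([ 454.3, -158.7]), 'sides', array([139.9,  52.8, 139.4,  53.1]), 'ang', array([ 78.99, 168.49,  79.1 , 169.04]))
lid top 0.083 ('c', array([608.2, 158.7]), 'sides', array([128.7,  60.6, 139.1,  63.9]), 'ang', array([ 87.05,   7.98,  88.89, 178.11]))
lid top 0.093 ('c', array([606.5, 157.5]), 'sides', array([127.5,  60. , 137.8,  63.3]), 'ang', array([ 87.05,   7.98,  88.89, 178.11]))
lid top 0.103 ('c', array([604.7, 156.4]), 'sides', array([126.3,  59.4, 136.4,  62.7]), 'ang', array([ 87.05,   7.98,  88.89, 178.11]))
deck 0.08 ('c', array([575.8, 216.3]), 'sides', array([338.5, 400.8, 333.6, 397.1]), 'ang', array([ 88.34, 178.26,  87.69, 178.97])) [[780.0, 381.0], [770.0, 42.0], [370.0, 54.0], [383.0, 388.0]]
deck 0.09 ('c', array([574.4, 214.6]), 'sides', array([335.2, 396.9, 330.4, 393.2]), 'ang', array([ 88.34, 178.26,  87.69, 178.97])) [[777.0, 377.0], [767.0, 42.0], [370.0, 54.0], [384.0, 384.0]]
deck 0.1 ('c', array([572.9, 212.9]), 'sides', array([331.9, 393.1, 327.2, 389.4]), 'ang', array([ 88.34, 178.26,  87.69, 178.97])) [[773.0, 374.0], [764.0, 42.0], [371.0, 54.0], [384.0, 381.0]]
[[184.3, 142.8], [228.1, 146.0], [230.6, 166.2], [182.9, 164.4]] [[309.5, 213.7], [236.5, 132.2], [291.9, 173.8], [266.8, 179.2]]
[0.6043 0.2234 0.1692] [ 6.81 -0.91]
[ 0.6413  0.1118 -0.0143] [ 4.63 -0.76]
[0.5855 0.0869 0.0395] [-1.12  0.11]
[0.5603 0.2064 0.1997] [ 0.31 -0.02]
```

View pics/s1.png

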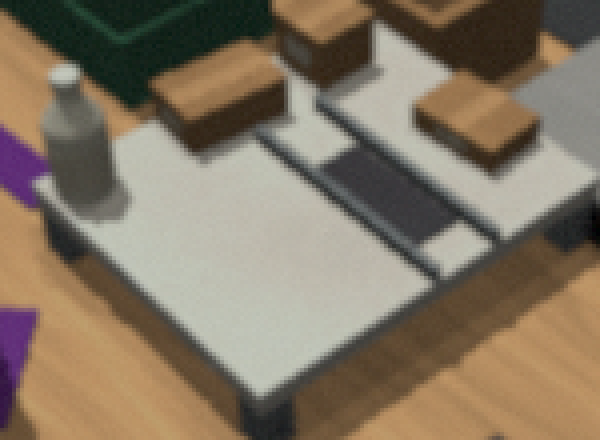

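The side crop shows the deck's near corner at crop (262,392), its right corner at (596,175), and its left corner at (35,182). The lid is between the rails, with its near end at about (415–462, 218–247). I'll triangulate the deck height from these corners.

```bash
python3 - <<'E' 2>/dev/null
from h import *
f=cam("top"); g=cam("side")
s=lambda x,y:np.array([160+x/4-.4,110+y/4-.4]); t=lambda x,y:np.array([115+x/4-.4,90+y/4-.4])
P={"deck near":(t(503,590),s(262,394)),"deck far":(t(531,50),s(597,175)),"deck left":(t(40,565),s(35,182)),
"rail near mouth":(t(518,318),s(438,276)),"rail far mouth":(t(522,221),s(500,238)),"lid far rear":(t(275,226),s(358,147)),"lid near-end far":(t(465,234),s(464,218))}
for k,(a,b) in P.items():
    X=tri(f,a,g,b); print(k,(X*1000).round(1),(proj(f,X)[0]-a).round(1),(proj(g,X)[0]-b).round(1))
# lid: end edges/lateral edges by gray profile along lane at top view
for nm,box in (("lid",(148,165,176,240)),):
    q=quad(f,(148,165,170,243),0,135); print(q.round(1).tolist()); 
    for z in (.083,.093,.103): print(z,desc(ray(f,q,z)))
# rails angle: rail top lines by eye
for z in (.096,.106,.116):
    a,b,c,d=ray(f,[t(182,206),t(523,222),t(178,303),t(518,318)],z)[:,:2]*1000
    print(z,[np.degrees(np.arctan2(*(p-q)[::-1])).round(2) for p,q in((a,b),(c,d))],[np.linalg.norm(p-q).round(1) for p,q in((a,b),(c,d),(a,c),(b,d))],((b+d)/2).round(1),((a+c)/2).round(1))
# open box: outer rim
q=quad(f,(138,166,296,348),55,140,30); print("box",q.round(1).tolist(),desc(ray(f,q,.06)))
E
```

```text
deck near [370.5  54.6  83.5] [ 0.1 -0.1] [-0.1  0. ]
deck far [767.6  43.5  81.1] [-0.5  0.7] [ 0.7 -0.1]
deck left [381.7 387.5  85.8] [-0.4  0.4] [0.4 0. ]
rail near mouth [566.5  48.9  85.5] [-0.4  0.5] [ 0.5 -0.1]
rail far mouth [639.6  46.7  83.4] [-0.2  0.2] [ 0.2 -0. ]
lid far rear [633.9 227.8  77.9] [ 0.1 -0.1] [-0.1  0. ]
lid near-end far [630.7  86.5  85.4] [ 0.4 -0.5] [-0.5  0.1]
[[230.7, 147.6], [230.3, 164.4], [182.4, 164.4], [183.5, 147.6]]
0.083 ('c', array([604.8, 157.9]), 'sides', array([ 49.9, 139.8,  49.8, 138.2]), 'ang', array([179.82,  91.17, 178.  ,  91.23]))
0.093 ('c', array([603.1, 156.7]), 'sides', array([ 49.4, 138.4,  49.4, 136.9]), 'ang', array([179.82,  91.17, 178.  ,  91.23]))
0.103 ('c', array([601.3, 155.6]), 'sides', array([ 49. , 137.1,  48.9, 135.6]), 'ang', array([179.82,  91.17, 178.  ,  91.23]))
0.096 [np.float64(88.52), np.float64(88.6)] [np.float64(246.9), np.float64(244.9), np.float64(70.8), np.float64(70.4)] [601.7  46.5] [607.8 292.3]
0.106 [np.float64(88.52), np.float64(88.6)] [np.float64(244.5), np.float64(242.5), np.float64(70.1), np.float64(69.7)] [599.9  46.5] [606.  289.9]
0.116 [np.float64(88.52), np.float64(88.6)] [np.float64(242.0), np.float64(240.1), np.float64(69.4), np.float64(69.0)] [598.2  46.4] [604.2 287.4]
box [[300.1, 143.1], [342.0, 144.9], [342.9, 160.2], [299.5, 158.1]] ('c', array([ 629.6, -183.8]), 'sides', array([127.4,  46.9, 131.7,  46. ]), 'ang', array([ 88.73,   3.31,  88.41, 177.97]))
```

The deck top comes out at about 82–84 mm, the lane direction at about 88.4°, and the mouth at (602,48). The lid centre is at about (604.5,157.5), with its rear at y≈227 and near end at y≈87. The sizes and the 39 mm inset fit the task description. Next I close the fingers, square the tool to the lane and move above the gap behind the lid.

drive_tool(
  steps=[0, 24, -21, 10, -4.5, 0, 24, -21, 10, -4.5, 0, 24, -21, 10, -4.5, 0, 24, -21, 10, -4.5, 0, 24, -21, 0, -4.5],
  grip_force=40,
)

```text
clock: 0.77
position: [0.3704, 0.4676, 0.2873]
tool_rot: [-1.57, -0.003, 0.764]
force: [0.4, 0.5, 0.2]
grip_width: 0.0256
```

drive_tool(
  steps=[0, 24, -21, 0, -4.5, 0, 24, -21, 0, -4.5, 0, 24, -21, 0, -4.5, 0, 24, -21, 0, -4.5, 0, 24, -21, 0, -4.5],
)

```text
clock: 1.18
position: [0.4901, 0.3621, 0.2855]
tool_rot: [-1.571, -0.0, 0.372]
force: [-0.3, 0.5, 0.4]
grip_width: 0.0001
```

drive_tool(
  steps=[0, 24, -21, 0, -4.5, 0, 24, -21, 0, -4.5, 0, 24, -21, 0, -4.5, 0, 24, -21, 0, -4.5, 0, 24, -21, 0, -4.5],
)

```text
clock: 1.6
position: [0.61, 0.2571, 0.2854]
tool_rot: [-1.571, -0.0, -0.021]
force: [0.2, 1.0, 1.1]
grip_width: 0.0002
```

drive_tool(
  steps=[0, -3, -1, -40, -0.4, 0, 0, 0, -40, 0, 0, 0, 0, -40, 0, 0, 0, 0, -40, 0, 0, 0, 0, -16, 0],
)

```text
clock: 2.02
position: [0.6037, 0.2564, 0.1041]
tool_rot: [-1.573, 0.005, -0.024]
force: [0.4, 1.1, -0.8]
grip_width: 0.0001
```

drive_tool(
  steps=[0, 0, 0, -3, 0, 0, 0, 0, -1, 0, 0, 0, 0, -1, 0, 0, 0, 0, -1, 0, 0, 0, 0, 0, 0],
)

```text
clock: 2.43
position: [0.6066, 0.2576, 0.1047]
tool_rot: [-1.57, -0.002, -0.024]
force: [-0.1, 0.7, 0.4]
grip_width: -0.0002
```

```bash
python3 - <<'E' 2>/dev/null
from h import *
g=cam("side");f=cam("top"); print(monitor.observe()["position"],monitor.observe()["force"])
cv2.imwrite("pics/a1.png",np.hstack([cv2.resize(F["frame"][r:r+90,c:c+90,::-1],(400,400),interpolation=3) for F,r,c in((g,115,210),(f,100,150))]))
E
```

```text
[0.606455   0.25747877 0.10436091] [-0.44367835  0.19734564 -0.66896063]
```

View pics/a1.png

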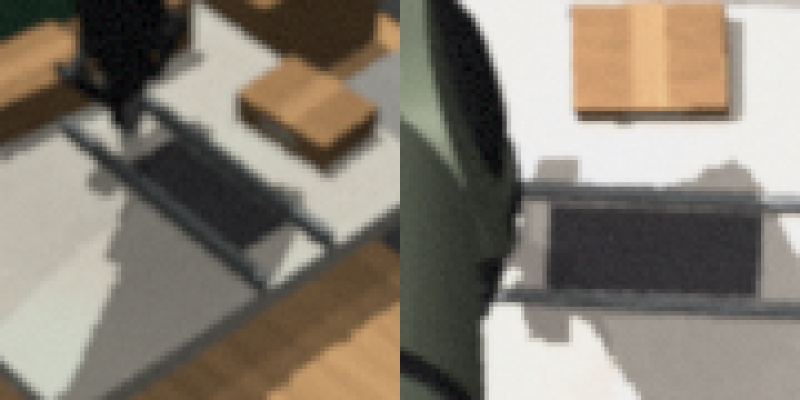

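The closed fingers are inside the lane, just behind the lid's rear end (side crop (123,130)), clear of the rails and carton. I'll feel for the board with small downward steps.

drive_tool(
  steps=[0, 0, 0, -2, 0, 0, 0, 0, -1, 0, 0, 0, 0, -1, 0, 0, 0, 0, -0.5, 0, 0, 0, 0, 0, 0],
)

```text
clock: 2.95
position: [0.606, 0.2572, 0.0986]
tool_rot: [-1.571, 0.0, -0.024]
force: [0.7, -0.2, 0.6]
grip_width: -0.0001
```

drive_tool(
  steps=[0, 0, 0, -1, 0, 0, 0, 0, 0, 0, 0, 0, 0, -0.5, 0, 0, 0, 0, 0, 0, 0, 0, 0, 0, 0],
)

```text
clock: 3.37
position: [0.606, 0.2572, 0.0973]
tool_rot: [-1.571, 0.0, -0.024]
force: [-0.3, 0.7, 0.4]
grip_width: 0.0001
```

drive_tool(
  steps=[0, 0, 0, -0.5, 0, 0, 0, 0, 0, 0, 0, 0, 0, -0.5, 0, 0, 0, 0, 0, 0, 0, 0, 0, 0, 0],
)

```text
clock: 3.78
position: [0.606, 0.2572, 0.0963]
tool_rot: [-1.571, 0.0, -0.024]
force: [-0.1, -0.7, -0.2]
grip_width: 0.0003
```

drive_tool(
  steps=[0, 0, 0, -0.5, 0, 0, 0, 0, 0, 0, 0, 0, 0, -0.3, 0, 0, 0, 0, 0, 0, 0, 0, 0, 0, 0],
)

```text
clock: 4.2
position: [0.6061, 0.2572, 0.0958]
tool_rot: [-1.571, -0.0, -0.024]
force: [-2.1, -0.9, 6.0]
grip_width: 0.0001
```

Contact came at TCP z≈95.9, so the board top is at about 82 mm, which agrees with the cameras. I back off 0.8 mm and push along the lane.

drive_tool(
  steps=[0, 0, 0, 0.8, 0, 0, 0, -8, 0, 0, 0, 0, -8, 0, 0, 0, 0, -5, 0, 0, 0, 0, -5, 0, 0],
)

```text
clock: 4.62
position: [0.6061, 0.23, 0.0963]
tool_rot: [-1.571, -0.0, -0.025]
force: [0.0, 0.9, -0.6]
grip_width: 0.0002
```

drive_tool(
  steps=[0, -0.2, -8, 0, 0, 0, -0.2, -8, 0, 0, 0, -0.2, -8, 0, 0, 0, -0.2, -8, 0, 0, 0, -0.2, -6, 0, 0],
)

```text
clock: 5.03
position: [0.605, 0.1919, 0.0963]
tool_rot: [-1.571, 0.0, -0.025]
force: [-0.9, 1.8, 0.1]
grip_width: -0.0
```

drive_tool(
  steps=[0, -0.2, -6, 0, 0, 0, -0.2, -6, 0, 0, 0, -0.2, -6, 0, 0, 0, -0.2, -4, 0, 0, 0, 0, 0, 0, 0],
)

```text
clock: 5.45
position: [0.6043, 0.1701, 0.0964]
tool_rot: [-1.571, 0.0, -0.025]
force: [-0.5, -0.6, 0.2]
grip_width: -0.0003
```

```bash
python3 - <<'E' 2>/dev/null
from h import *
g=cam("side");f=cam("top"); print(monitor.observe()["position"],monitor.observe()["force"])
cv2.imwrite("pics/a2.png",np.hstack([cv2.resize(F["frame"][r:r+90,c:c+90,::-1],(400,400),interpolation=3) for F,r,c in((g,115,230),(f,110,180))]))
E
```

```text
[0.60421025 0.17129601 0.09627144] [-0.22278064  0.7769945  -0.26061133]
```

View pics/a2.png

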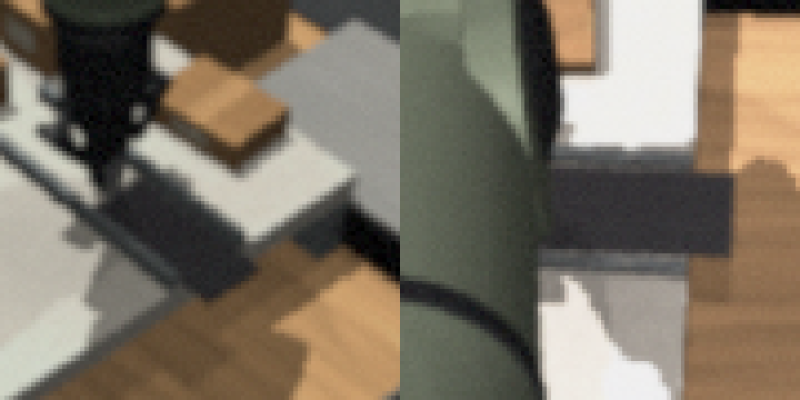

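The lid is sliding straight and sticks out about 28 mm (top crop: end at x≈732, board edge at x≈692), as expected. I push another 30 mm, ending gently.

drive_tool(
  steps=[0, -0.2, -4, 0, 0, 0, -0.2, -5, 0, 0, 0, -0.2, -5, 0, 0, 0, -0.2, -5, 0, 0, 0, 0, -4, 0, 0],
)

```text
clock: 5.97
position: [0.6034, 0.1474, 0.0963]
tool_rot: [-1.571, 0.0, -0.025]
force: [0.2, 0.6, 0.9]
grip_width: 0.0002
```

drive_tool(
  steps=[0, 0, -3, 0, 0, 0, 0, -2, 0, 0, 0, 0, -2, 0, 0, 0, 0, 0, 0, 0, 0, 0, 0, 0, 0],
)

```text
clock: 6.38
position: [0.6034, 0.1413, 0.0963]
tool_rot: [-1.571, 0.0, -0.024]
force: [0.8, -0.2, -0.7]
grip_width: -0.0
```

drive_tool(
  steps=[0, 0, 4, 0, 0, 0, 0, 6, 5, 0, 0, 0, 0, 40, 0, 0, 0, 0, 40, 0, 0, 0, 0, 40, 0],
)

```text
clock: 6.8
position: [0.6029, 0.1519, 0.223]
tool_rot: [-1.571, 0.001, -0.024]
force: [0.6, 0.7, 0.0]
grip_width: 0.0
```

drive_tool(
  steps=[85, 0, 0, 20, 0, 85, 0, -40, 0, 0, 85, 0, -40, 0, 0, 85, 0, -40, 0, 0, 85, 0, -40, 0, 0],
)

```text
clock: 7.22
position: [0.6033, -0.0095, 0.242]
tool_rot: [-1.57, -0.001, -0.023]
force: [1.1, -0.4, -0.2]
grip_width: 0.0604
```

drive_tool(
  steps=[85, 0, -40, 0, 0, 85, 0, -40, 0, 0, 85, 0, -40, 0, 0, 85, 0, 0, 0, 0, 85, 0, 0, 0, 0],
)

```text
clock: 7.63
position: [0.6033, -0.1308, 0.2417]
tool_rot: [-1.571, -0.0, -0.028]
force: [-0.4, -0.3, 0.5]
grip_width: 0.0851
```

```bash
python3 - <<'E' 2>/dev/null
from h import *
g=cam("side");f=cam("top"); print(monitor.observe()["position"],monitor.observe()["force"])
cv2.imwrite("pics/a3.png",np.hstack([cv2.resize(F["frame"][r:r+90,c:c+90,::-1],(400,400),interpolation=3) for F,r,c in((g,115,230),(f,110,180))]))
E
```

```text
[ 0.60372432 -0.12756967  0.24144122] [ 0.27526681  0.55637053 -0.30890523]
```

View pics/a3.png

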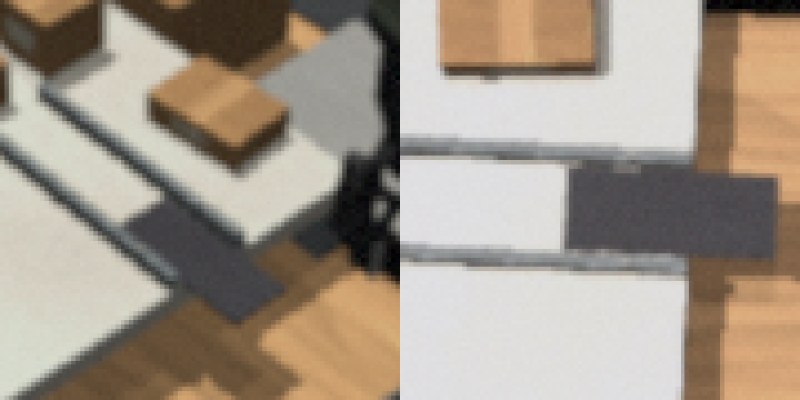

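The lid now sticks out about 60 mm and still lies flat (top crop: corners (777,177), (776,258), (566,167), (566,247)). I compute its pose and also remeasure the box rim while the arm is clear of it.

```bash
python3 - <<'E' 2>/dev/null
from h import *
f=cam("top"); g=cam("side")
t=lambda x,y:((x-400)/4.444-.39+180,y/4.444-.39+110)
q=[t(777,177),t(776,258),t(566,247),t(566,167)]
w=ray(f,q,.085); print(desc(w),(w[:,:2]*1000).round(1).tolist())
print("edge",(ray(f,[t(695,165),t(686,275)],.09)[:,:2]*1000).round(1).tolist())
cv2.imwrite("pics/b1.png",np.hstack([cv2.resize(F["frame"][r:r+60,c:c+60,::-1],(400,400),interpolation=3) for F,r,c in((g,188,305),(f,125,292))]))
E
```

```text
('c', array([602.5,  58.4]), 'sides', array([ 54. , 138.3,  53.2, 139.5]), 'ang', array([ 0.14, 88.14,  1.39, 88.48])) [[627.5, -10.9], [573.4, -11.1], [577.9, 127.2], [631.1, 128.5]]
edge [[633.3, 43.4], [560.3, 48.0]]
```

View pics/b1.png

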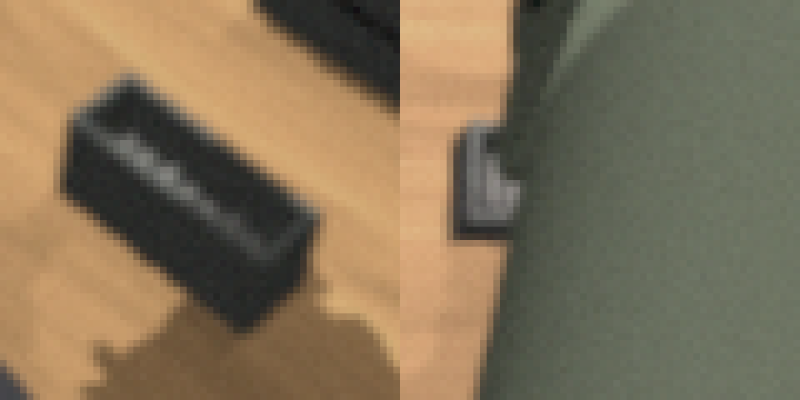

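```bash
python3 - <<'E' 2>/dev/null
from h import *
f=cam("top"); g=cam("side")
t=lambda x,y:np.array((x/6-.42+275,y/6-.42+130)); s=lambda x,y:np.array((x/6.667-.42+305,y/6.667-.42+188))
T=[t(163,82),t(410,90),t(407,180),t(163,172)]; S=[s(130,75),s(321,214),s(268,266),s(74,120)]
w=ray(f,T,.06); print(desc(w),(w*1000).round(0).tolist()); w=ray(g,S,.06); print("side",desc(w),(w*1000).round(0).tolist())
for a,b in zip(T,S): print((tri(f,a,g,b)*1000).round(1))
E
```

```text
('c', array([ 630.1, -187. ]), 'sides', array([125.2,  46. , 123.3,  45.8]), 'ang', array([ 89.38, 178.03,  89.3 ,   0.4 ])) [[654.0, -125.0, 60.0], [652.0, -250.0, 60.0], [606.0, -248.0, 60.0], [608.0, -125.0, 60.0]]
side ('c', array([ 628.2, -187.8]), 'sides', array([120.1,  43.3, 121.9,  43.1]), 'ang', array([89.18,  2.43, 89.09,  0.1 ])) [[651.0, -127.0, 60.0], [649.0, -247.0, 60.0], [606.0, -249.0, 60.0], [608.0, -127.0, 60.0]]
[ 654.5 -125.3   55.3]
[ 650.8 -248.5   60.1]
[ 606.7 -248.7   58.5]
[ 608.8 -125.9   57.5]
```

drive_tool(
  steps=[85, -1, 36, 0, -0.1, 85, -1, 36, 0, 0, 85, 0, 36, 0, 0, 85, 0, 36, 0, 0, 85, 0, 3, 0, 0],
)

```text
clock: 8.35
position: [0.6012, 0.0267, 0.241]
tool_rot: [-1.568, 0.001, -0.017]
force: [-0.5, 1.0, 0.2]
grip_width: 0.0847
```

drive_tool(
  steps=[85, 0, 0, -30, 0, 85, 0, 0, -30, 0, 85, 0, 0, -30, 0, 85, 0, 0, -20, 0, 85, 0, 0, -10, 0],
)

```text
clock: 8.77
position: [0.6002, 0.0189, 0.1187]
tool_rot: [-1.571, 0.003, -0.025]
force: [-0.3, 0.0, -0.6]
grip_width: 0.0851
```

The box rim centre is about (629.3,−187.3), at about 89.2° to world x, with a rim of 124×46 in both views and a height of about 58–60 mm, which agrees with the task. Now down beside the lid's end and grip.

drive_tool(
  steps=[85, 0.8, -1, -15, -0.2, 85, 0, 0, -15, 0, 85, 0, 0, -10, 0, 85, 0, 0, -5, 0, 85, 0, 0, 0, 0],
)

```text
clock: 9.18
position: [0.6021, 0.0174, 0.0759]
tool_rot: [-1.571, 0.001, -0.029]
force: [0.4, -0.1, 0.3]
grip_width: 0.085
```

drive_tool(
  steps=[62, 0, 0, 0, 0, 60, 0, 0, 0, 0, 58, 0, 0, 0, 0, 50, 0, 0, 0, 0, 50, 0, 0, 0, 0],
  grip_force=60,
)

```text
clock: 9.6
position: [0.6026, 0.0173, 0.0769]
tool_rot: [-1.571, -0.001, -0.029]
force: [0.7, 0.1, 4.4]
grip_width: 0.0535
```

drive_tool(
  steps=[40, 0, 0, 0, 0, 40, 0, 0, 0, 0, 40, 0, 0, 0, 0, 40, 0, 0, 0, 0, 40, 0, 0, 0, 0],
)

```text
clock: 10.02
position: [0.6026, 0.0173, 0.0767]
tool_rot: [-1.571, -0.001, -0.029]
force: [-0.2, 0.4, 5.7]
grip_width: 0.0538
```

drive_tool(
  steps=[40, 0, 0, 1, 0, 40, 0, 0, 2, 0, 40, 0, 0, 4, 0, 40, 0, 0, 8, 0, 40, 0, 0, 8, 0],
)

```text
clock: 10.43
position: [0.602, 0.0172, 0.0999]
tool_rot: [-1.571, 0.001, -0.029]
force: [0.1, -0.1, -0.9]
grip_width: 0.0537
```

drive_tool(
  steps=[40, 0, 0, 15, 0, 40, 0, 0, 20, 0, 40, 0, 0, 10, 0, 40, 0, 0, 0, 0, 40, 0, 0, 0, 0],
)

```text
clock: 10.85
position: [0.6024, 0.0174, 0.1447]
tool_rot: [-1.57, -0.001, -0.029]
force: [-0.4, 0.2, -0.9]
grip_width: 0.0538
```

```bash
python3 - <<'E' 2>/dev/null
from h import *
g=cam("side");f=cam("top"); print(monitor.observe()["position"],monitor.observe()["force"])
cv2.imwrite("pics/a4.png",np.hstack([cv2.resize(F["frame"][r:r+90,c:c+90,::-1],(400,400),interpolation=3) for F,r,c in((g,115,230),(f,110,180))]))
E
```

```text
[0.60180293 0.01734382 0.14359294] [-0.65031294  0.11634483 -1.35208647]
```

View pics/a4.png

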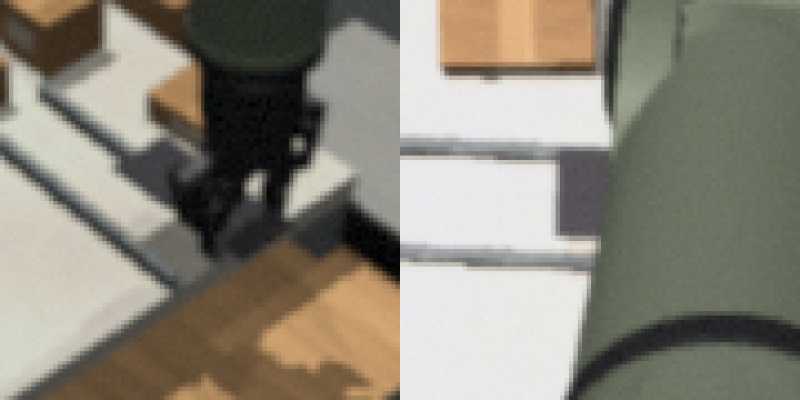

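The lid is off the shelf, its rear part visible in the top crop at (557,148)–(557,236), and it looks level in the side crop (rear far corner about (117,160)). I check the tilt numerically.

```bash
python3 - <<'E' 2>/dev/null
from h import *
f=cam("top"); g=cam("side")
t=lambda x,y:np.array(((x-400)/4.444-.39+180,y/4.444-.39+110)); s=lambda x,y:np.array((x/4.444-.39+230,y/4.444-.39+115))
a,b=ray(f,[t(557,148),t(557,236)],.153)*1000; print(a.round(1),b.round(1),np.linalg.norm(a-b))
print((tri(f,t(557,148),g,s(117,160))*1000).round(1))
c=np.array([602.5,58.5]); 
for z in(.14,.153,.165): print(z,proj(g,[[.6325,.1287,z],[.5765,.1275,z],[.572,-.0115,z]]).round(1).tolist(), [((p-[230,115]+np.array([.39,.39]))*4.444).round(0).tolist() for p in proj(g,[[.6325,.1287,z],[.5765,.1275,z]])])
E
```

```text
[629.2 128.6 153. ] [574.5 127.2 153. ] 54.77013755263925
[618.4 143.2 125.2]
0.14 [[267.4, 146.7], [256.1, 154.2], [284.2, 175.8]] [[168.0, 143.0], [118.0, 176.0]]
0.153 [[267.5, 143.9], [256.1, 151.4], [284.4, 172.9]] [[168.0, 130.0], [118.0, 164.0]]
0.165 [[267.6, 141.2], [256.1, 148.8], [284.6, 170.3]] [[169.0, 118.0], [118.0, 152.0]]
```

That corner matches the lid's near rear corner predicted at z≈155 mm, so the lid is level in the gripper. I carry it over to the box.

drive_tool(
  steps=[40, 1, -10, 0, 0, 40, 2, -20, 0, 0.3, 40, 3, -25, 0, 0.3, 40, 3, -25, 0, 0.3, 40, 3, -25, 0, 0],
)

```text
clock: 11.47
position: [0.614, -0.0898, 0.1439]
tool_rot: [-1.571, 0.001, -0.013]
force: [-0.2, -0.3, -2.1]
grip_width: 0.0542
```

drive_tool(
  steps=[40, 3, -25, 0, 0, 40, 3, -25, 0, 0, 40, 3, -25, 0, 0, 40, 3, -25, 0, 0, 40, 2, -25, 0, 0],
)

```text
clock: 11.88
position: [0.6279, -0.215, 0.1438]
tool_rot: [-1.571, 0.001, -0.014]
force: [-0.2, -0.2, -0.3]
grip_width: 0.0537
```

drive_tool(
  steps=[40, 1, -10, 0, 0, 40, 0, -6, 0, 0, 40, 0, 0, -20, 0, 40, 0, 0, -20, 0, 40, 0, 0, -15, 0],
)

```text
clock: 12.3
position: [0.6288, -0.2279, 0.0877]
tool_rot: [-1.57, 0.001, -0.013]
force: [-0.0, 0.2, -0.9]
grip_width: 0.0538
```

drive_tool(
  steps=[40, 0, 0, -12, 0, 40, 0, 0, -7, 0, 40, 0, 0, 0, 0, 40, 0, 0, 0, 0, 40, 0, 0, 0, 0],
)

```text
clock: 12.72
position: [0.6297, -0.2289, 0.0712]
tool_rot: [-1.571, -0.001, -0.014]
force: [-0.1, 0.6, -0.5]
grip_width: 0.0533
```

```bash
python3 - <<'E' 2>/dev/null
from h import *
g=cam("side");f=cam("top"); print(monitor.observe()["position"],monitor.observe()["force"])
cv2.imwrite("pics/a5.png",np.hstack([cv2.resize(F["frame"][r:r+66,c:c+66,::-1],(400,400),interpolation=3) for F,r,c in((g,184,300),(f,125,287))]))
E
```

```text
[ 0.6297219  -0.22883497  0.07121597] [ 0.13143529  0.0760701  -0.85453598]
```

View pics/a5.png

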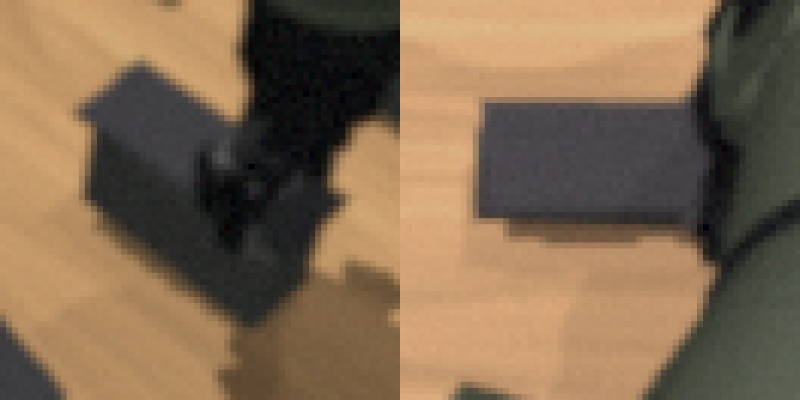

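The lid hovers over the box, its rear corners at top crop (484,102) and (476,217). It appears square and overhangs on the visible sides. I check its position in numbers.

```bash
python3 - <<'E' 2>/dev/null
from h import *
f=cam("top"); g=cam("side")
t=lambda x,y:np.array(((x-400)/6.06-.42+287,y/6.06-.42+125)); s=lambda x,y:np.array((x/6.06-.42+300,y/6.06-.42+184))
w=ray(f,[t(484,102),t(476,217),t(680,103),t(670,222)],.079)*1000; print(w.round(1).tolist())
print("width",np.linalg.norm(w[0]-w[1]),"far edge ang",np.degrees(np.arctan2(*(w[0]-w[2])[1::-1])),"end ang",np.degrees(np.arctan2(*(w[0]-w[1])[1::-1])))
print("tri far",(tri(f,t(484,102),g,s(141,62))*1000).round(1),"near",(tri(f,t(476,217),g,s(80,111))*1000).round(1))
q=quad(f,(135,167,293,330),0,100); print(q.round(1).tolist(),(ray(f,q,.079)*1000).round(1).tolist())
E
```

```text
[[655.0, -117.9, 79.0], [598.1, -114.4, 79.0], [656.7, -214.4, 79.0], [597.6, -209.5, 79.0]]
width 57.06636045953427 far edge ang 90.96199594507912 end ang -3.5166710584398513
tri far [ 655.  -117.6   74.5] near [ 600.3 -116.3   74.6]
[[300.6, 142.1], [329.4, 142.1], [329.4, 162.3], [299.1, 161.2]] [[653.0, -118.3, 79.0], [654.9, -204.3, 79.0], [594.2, -204.4, 79.0], [595.7, -114.2, 79.0]]
```

The lid's rear-end midpoint is about 3 mm toward the robot from where it should be, which means about 1.3° of yaw in the hand. The y position is right. I correct the yaw and lower until contact.

drive_tool(
  steps=[40, 0, 0, 0, -1.3, 40, 0, 0, -6, 0, 40, 0, 0, -4, 0, 40, 0, 0, -2, 0, 40, 0, 0, 0, 0],
)

```text
clock: 13.33
position: [0.6288, -0.2286, 0.0574]
tool_rot: [-1.571, 0.001, -0.036]
force: [0.1, -0.6, -1.0]
grip_width: 0.0538
```

drive_tool(
  steps=[40, 0, 0, -1, 0, 40, 0, 0, 0, 0, 40, 0, 0, -1, 0, 40, 0, 0, 0, 0, 40, 0, 0, 0, 0],
)

```text
clock: 13.75
position: [0.6293, -0.2288, 0.0564]
tool_rot: [-1.571, -0.0, -0.036]
force: [-0.0, -0.6, -0.4]
grip_width: 0.0535
```

drive_tool(
  steps=[40, 0, 0, -1, 0, 40, 0, 0, 0, 0, 40, 0, 0, 0, 0, 40, 0, 0, 0, 0, 40, 0, 0, 0, 0],
)

```text
clock: 14.17
position: [0.6294, -0.2288, 0.0562]
tool_rot: [-1.571, -0.001, -0.036]
force: [-4.3, 1.5, 11.6]
grip_width: 0.0535
```

Contact on the rim came at TCP z≈56.3. I ease off, release, go straight up, and swing away for a final look.

drive_tool(
  steps=[40, 0, 0, 0.5, 0, 55, 0, 0, 0, 0, 60, 0, 0, 0, 0, 70, 0, 0, 0, 0, 85, 0, 0, 0, 0],
)

```text
clock: 14.58
position: [0.6292, -0.2288, 0.0557]
tool_rot: [-1.571, 0.0, -0.036]
force: [-0.6, 0.2, -0.9]
grip_width: 0.08
```

drive_tool(
  steps=[85, 0, 0, 0, 0, 85, 0, 0, 0, 0, 85, 0, 0, 3, 0, 85, 0, 0, 10, 0, 85, 0, 0, 30, 0],
)

```text
clock: 15.0
position: [0.6274, -0.228, 0.0965]
tool_rot: [-1.57, 0.005, -0.036]
force: [0.8, -0.6, -0.0]
grip_width: 0.085
```

drive_tool(
  steps=[85, 0, 0, 40, 0, 85, 0, 0, 40, 0, 85, 0, 0, 40, 0, 85, 0, 0, 40, 0, 85, 0, 40, 0, 0],
)

```text
clock: 15.42
position: [0.6302, -0.1973, 0.2681]
tool_rot: [-1.577, -0.011, -0.045]
force: [2.3, -1.3, 0.3]
grip_width: 0.0852
```

drive_tool(
  steps=[85, 0, 40, 0, 0, 85, 0, 40, 0, 0, 85, 0, 40, 0, 0, 85, 0, 40, 0, 0, 85, 0, 40, 0, 0],
)

```text
clock: 15.83
position: [0.6289, 0.0131, 0.26]
tool_rot: [-1.571, -0.001, -0.037]
force: [0.1, 0.6, -0.1]
grip_width: 0.085
```

drive_tool(
  steps=[85, 0, 40, 0, 0, 85, 0, 40, 0, 0, 85, 0, 40, 0, 0, 85, 0, 0, 0, 0, 85, 0, 0, 0, 0],
)

```text
clock: 16.25
position: [0.6288, 0.1338, 0.2594]
tool_rot: [-1.57, -0.0, -0.032]
force: [0.3, -0.8, 0.9]
grip_width: 0.0847
```

```bash
python3 - <<'E' 2>/dev/null
from h import *
g=cam("side");f=cam("top"); print(monitor.observe()["position"],monitor.observe()["clock"])
A=np.hstack([cv2.resize(F["frame"][r:r+66,c:c+66,::-1],(400,400),interpolation=3) for F,r,c in((g,184,300),(f,125,287))])
B=np.hstack([cv2.resize(F["frame"][:,:480,::-1],(250,200)) for F in(g,f)]); B=np.hstack([B,np.zeros((200,300,3),np.uint8)])
cv2.imwrite("pics/z1.png",np.vstack([A,B]))
q=quad(f,(133,173,290,352),0,115); print(q.round(1).tolist(),desc(ray(f,q,.063)))
q=quad(f,(185,235,275,350),0,115); print("closed",desc(ray(f,q,.063)))
E
```

```text
[0.62926974 0.13029754 0.2594317 ] 16.35
[[299.5, 142.4], [345.1, 143.3], [345.8, 162.5], [298.3, 161.2]] ('c', array([ 626.7, -186.3]), 'sides', array([138.3,  58.5, 143.6,  57.5]), 'ang', array([ 90.03,   1.98,  89.58, 176.69]))
closed ('c', array([ 454.1, -157.2]), 'sides', array([140.2,  49.6, 139.8,  58.8]), 'ang', array([ 76.96, 168.47,  80.76, 169.  ]))
```

View pics/z1.png

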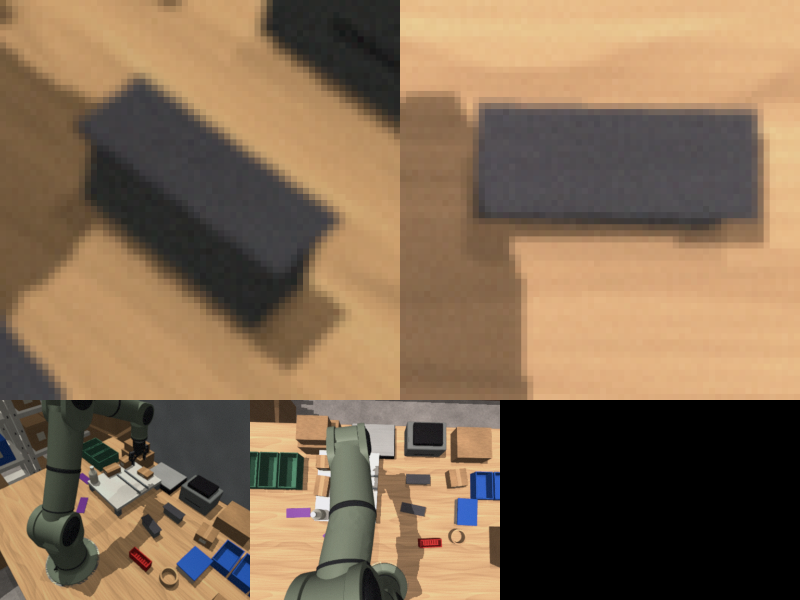

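By eye the lid is centred on the box to about 1 mm, but it may be skewed 1–2°. I fit the edges numerically in the first and last images to check.

```bash
python3 - <<'E' 2>/dev/null
from h import *
im0=cv2.imread("pics/top0.png").astype(float); f=cam("top"); im1=f["frame"][:,:,::-1].astype(float)
def edge(im,c0,c1,r0,r1,fall,ch=2):   # wood (red high) -> dark edge, per column, subpixel
    pts=[]
    a=im[:,:,ch]
    for c in range(c0,c1+1):
        v=a[r0:r1,c] if fall else a[r0:r1,c][::-1]
        th=(v[:3].mean()+v.min())/2; k=np.argmax(v<th); x=k-1+(v[k-1]-th)/(v[k-1]-v[k]); pts.append((c,r0+x if fall else r1-1-x))
    p=np.array(pts); vx,vy,x,y=cv2.fitLine(p.astype(np.float32),cv2.DIST_HUBER,0,.01,.01).ravel(); return vx,vy,x,y
for nm,im,c0,c1,z in(("box far rim",im0,305,338,.06),("lid far edge",im1,304,340,.063)):
    vx,vy,x,y=edge(im,c0,c1,136,150,True); p=ray(f,[(c0,y+(c0-x)*vy/vx),(c1,y+(c1-x)*vy/vx)],z)*1000; d=p[0]-p[1]
    print(nm,p.round(1)[:,:2].tolist(),"ang",np.degrees(np.arctan2(d[1],d[0])).round(2))
# far-edge of box's footprint-side in both: near-side dark wall bottom edge (box, unchanged) 
vx,vy,x,y=edge(im0,305,338,152,175,False); print("box near wall base slope deg",np.degrees(np.arctan2(vy,vx)))
for nm,im,r0,r1,c0,c1 in (("box right rim",im0,146,158,335,352),("lid right end",im1,145,160,335,355)):
    t=im.transpose(1,0,2); vx,vy,x,y=edge(t,r0,r1,c0,c1,False); p=ray(f,[(y+(r-x)*vy/vx,r) for r in(r0,r1)],.06)*1000;d=p[0]-p[1]; print(nm,p.round(1)[:,:2].tolist(),"ang",np.degrees(np.arctan2(d[1],d[0])).round(2))
# side view: lid & box from the side, by the closed-lid corners clicked in crops
g=cam("side"); s=lambda x,y:((x)/6.06-.42+300,y/6.06-.42+184)
print("lid side",desc(ray(g,[s(141,78),s(340,218),s(277,272),s(80,125)],.063)))
E
```

```text
box far rim [[652.4, -134.6], [650.6, -235.0]] ang 88.96
lid far edge [[657.2, -131.1], [657.5, -240.3]] ang 90.19
box near wall base slope deg 3.2967196
box right rim [[648.0, -247.4], [611.3, -251.3]] ang 6.16
lid right end [[651.3, -259.3], [605.4, -260.6]] ang 1.51
lid side ('c', array([ 628. , -186.4]), 'sides', array([135.6,  52.3, 135.4,  50.6]), 'ang', array([ 90.15, 179.07,  89.42, 179.23]))
```

```bash
python3 -c "
from workcell import workorder; print(workorder.job_done())"
```

```text
the job is handed in; nothing more can be done
None
```

I slid the lid out until it stuck out about 58 mm past the open edge, gripped it by that end, laid it on the open box and handed the job in at about 16.4 s. The report gave no verdict.

- **Position:** in the last pictures the lid lies flat on the rim, covers the whole opening, and is centred to about 1 mm.
- **Squareness:** the lid is about 1.2° off the box (long-edge fit, 90.2° against 89.0°). I judged that small enough to leave.
- **Disagreements:** the fits to the lid's short ends and the dark-mask outline did not agree well with the long-edge fit. I gave them less weight, because those edges are short or merge with the dark box wall.
- **Gripper reading:** it showed about 54 mm on the 56 mm wide lid. The lid was level in the hand when checked after lifting.
- **Forces:** the highest reading at the end of any move was about 12 N at the wrist, when the lid touched the rim. I did not read forces within moves.
- **Other goods:** the closed box's centre measured within about 1.5 mm of where it started. I saw no sign of anything else shifted in the last overview pictures, but the arm hid part of the shelf there and I did not measure those items again.

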